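# Centre the black cat on its marble plinth

## Task

The sitting black cat has been left near the edge of its round marble plinth: nudge it with light taps or pushes of the fingertips until it stands upright in the middle of the plinth, with an even margin all round. Only push it, gently: do not grip it, lift it, tip it over or knock it off, and leave the plinth and all the other things on the table where they are.

Things in the scene. Friction and masses are not known exactly. Their poses are not given: they have to be found in the camera images.
- cat_foot (a point): Sitting cat, a glossy black glazed figurine, about 0.16 kg, 80 mm tall, on a round brass-coloured foot only 30 mm across, so it rocks and topples easily. The point is the centre of the foot's underside, on the cat's upright axis. z runs up the cat, it looks towards -x. The round head is centred 61 mm up, 2 mm ahead of the axis
- cat_belly (a point): Point on the cat's axis, 22 mm above the underside of its foot. The cat's body is round about this axis: widest, 44 mm across, from 14 to 31 mm above the foot's underside, 35 mm across above that up to 43 mm, 25 mm at neck and head. Foot on marble slides easily (friction about 0.35): pushed slowly at its widest part the cat slides, pushed at the head it tips
- plinth_top (a point): Centre of the flat top of the marble plinth: a loose white marble drum, 100 mm across, 40 mm high, about 0.85 kg, with a thin brass band round it near its foot; it stands on the glass table. The point is 40 mm above the table; z is up
- candle_pink: Bystander: pink lidded candle jar, 71 mm across and 80 mm tall; origin at the centre of its underside
- candle_cream: Bystander: cream lidded candle jar, 71 mm across and 80 mm tall; origin at the centre of its underside
- candle_peach: Bystander: peach lidded candle jar, 71 mm across and 80 mm tall; origin at the centre of its underside
- candle_black: Bystander: black lidded candle jar, 71 mm across and 80 mm tall; origin at the centre of its underside
- lying_cat: Bystander: small black lying cat figurine, 60 mm long, 51 mm high, which does not belong on the plinth; origin at the centre of its underside, its head towards -x
- trinket_violet: Bystander: violet trinket box with a pale lid, 55 x 65 x 38 mm; origin at the centre of its underside
- trinket_dark: Bystander: dark trinket box, 55 x 65 x 38 mm; origin at the centre of its underside
Mind the look-alikes: they are no part of the job. Leave any green or red look-alike of the part that bears cat_foot alone. Of the things that look like the part that bears plinth_top, the smaller one is meant.

How it is judged:
At the end, for the whole second after the job is handed in: The cat stands upright (within 3.5 degrees) on the plinth with the centre of its foot within 6 mm of the plinth's centre; the plinth has moved less than 10 mm and each bystander less than 15 mm (horizontal distance between cat_foot and plinth_top below 0.006 m and angle between cat_foot's own z axis and vertical below 0.06 rad and height (world z) of cat_foot between 0.037 and 0.043 m and distance of plinth_top from where it was at the start of the episode below 0.01 m and distance of each of candle_pink, candle_cream, candle_peach, candle_black, lying_cat, trinket_violet, trinket_dark from where it was at the start of the episode below 0.015 m); the robot touches nothing.
It fails at once if the cat is tipped: it leans more than 17 degrees (angle between cat_foot's own z axis and vertical above 0.3 rad).
It fails at once if the cat is lifted off the plinth, or knocked off it (height (world z) of cat_foot above 0.05 m or height (world z) of cat_foot below 0.032 m).
It fails at once if the cat is struck, squeezed or gripped: more than 8 N on it (contact force between any of the fingers, the arm and cat above 8 N).
It fails at once if the plinth is shifted by more than 10 mm (distance of plinth_top from where it was at the start of the episode above 0.01 m).
It fails at once if a candle, the lying cat or a trinket box is disturbed (moved more than 15 mm) (distance of any of candle_pink, candle_cream, candle_peach, candle_black, lying_cat, trinket_violet, trinket_dark from where it was at the start of the episode above 0.015 m).
It also fails if it takes over 58 s, if anything falls off the work surface, if the arm or the gripper's body presses on something with over 40 N, if the wrist force passes 120 N, or if a joint passes its speed limit or range.

## Robot

A 6-joint arm with a two-finger parallel gripper is mounted at the origin on the work surface. World frame = base frame: x ahead of the robot, y to its left, z up, the work surface at z = 0. Lengths are in m, angles in rad, forces in N, time in s.
With the tool pointing down it reaches from about 0.35 to 0.8 m from the base axis. Payload 7.3 kg.
Tool frame: the origin (TCP) lies midway between the tips of the shut fingers; the grasp point (between the pads) lies robot.hold_point_z behind it (robot.hold_point_z is the distance from the TCP to the grasp point, in m); z points along the fingers, y is the line along which they close (so a half turn about z gives the same grasp; the last joint's range is limited). The gripper opens to 85 mm and grips with 20 to 120 N. Pads are 22 mm wide; open, the fingers measure 114 mm over their backs; the gripper's body (76 mm by 85 mm) begins 54 mm behind the grasp point. The pads swing forward as they close: fully open they stand 13 mm farther back than shut.
Start: joints at [-1.45, 0.342, 1.524, -0, 1.275, -0.146], TCP at [0.138, -0.506, 0.231] pointing down, gripper open.
Joint ranges: [-2.53, 2.53], [-0.77, 2.02], [0.04, 2.7], [-1, 4.14], [0.28, 2.66], [-3.11, 3.11]. Speed limits (rad/s): [2.57, 2.57, 3.14, 3.14, 3.14, 3.14].

## Interface

Orientations are given as a unit quaternion [w, x, y, z].
In Python, from workcell import sense, viewer, workorder, robot gives the robot as it stands.
- The arm moves only by the tool arm_command, never from a script. Its argument "deltas" is a list of rows, each a list of 7 numbers: the turn, a rotation vector about the tool's x, y, z scaled (see below), then the shift along the tool's x, y, z scaled (see below), then the gripper's target within -1 to 1 (fully open at 1, half-way at 0, shut at -1). In form: [[wx, wy, wz, x, y, z, jaw], ...]. A call has 1 to 8 rows; each row shifts and turns the commanded pose from where the row before left it, along the tool's axes as they then stand; what a row does not reach is not made up. The controller multiplies each number of a shift by 0.12 m and each number of a turn by 120 degrees. A row lasts 1/8 s, in which the tool goes at most 62.5 mm and 10.7 degrees, less where a joint would pass 70% of its speed; a pose out of reach is approached as far as the arm can. A call with a number of a shift or a turn outside -1 to 1 is refused whole. A call with a gripper value outside its range is refused whole. The fingers move at their own pace and stop on an object; the grip force is fixed at half the most. Time passes only in rows, so rows that do not move let the fingers close. It gives the time, the measured TCP pose, the force, the opening and the grip force at its end, in the units of the state.
- sense(): the state, without advancing time (a new reading comes with each control period).
- viewer.capture(name): name is "scene" or "top" or "wrist"; returns the picture (400x640x3 uint8, blue, green, red); there is no depth.
- viewer.get_calibration(name): a dict with "intrinsics" (3x3 intrinsics, pixels), "origin" and "orientation" of the camera in the world. Camera axes: x right, y up, looking along -z (the intrinsics and any distortion apply to the point x, -y, -z); pixel columns grow to the right and rows downward; lengths in m; the calibration is good to about 2 mm. The wrist camera is an equidistant fisheye: a pixel r from the principal point sees the ray r / f radians off the axis. A picture is of the moment at which its call begins: read the wrist's pose just before it. get_calibration takes no time and is no camera call; for the wrist camera it gives the pose at the moment of the call.
- workorder.job_done(): hands the job in; it is judged then, once.
The state is a dict: "time_s": time; "qpos": joint angles; "qvel": joint speeds; "effort": joint torques, N m; "tcp_pos": TCP position; "ee_rot": TCP orientation; "ft_force": force on the tool from outside, world axes, zero at the start; "wrist_torque": the same for the moment, N m; "grip_width": finger opening in m; "grip_force": force on a finger pad.
Only numpy, scipy, OpenCV 4.12 (cv2) and the standard library are available. Lean on these libraries where they do the work, as an engineer would, in place of code of your own. Each camera call takes 0.05 s, during which the arm holds its last target. There are 200 camera calls.

## Working session

There is one attempt and no reset: what is moved stays moved. The work goes in short steps, Python scripts to look and compute and a tool call to move; the robot and the scene stay as the last step left them, time stands still between calls to the robot, and variables do not carry over. Pictures are saved under pics/ and viewed, at most 10 in all, crops included, and the job is handed in when it is done.

Besides the shell and the picture viewer there is one more tool, called after "Emit:" as name(argument=value, ...) on one line, values as JSON. arm_command: Moves the arm, as the interface text tells. Shifts and turns lie within -1 to 1; 1 stands for 0.12 m of shift or 120 degrees of turn. Its arguments: {"type":"object","properties":{"deltas":{"type":"array"}},"required":["deltas"]}

```bash
mkdir -p pics; ls; python3 - <<'E'
from workcell import sense, viewer, workorder, robot
import cv2, numpy as np
s=sense(); print(s['time_s'],s['tcp_pos'],s['ee_rot'],s['grip_width'], robot.hold_point_z)
for n in ("scene","top"):
    im=viewer.capture(n); cv2.imwrite(f"pics/{n}0.png",im)
    c=viewer.get_calibration(n); print(n,{k:np.round(v,4).tolist() if not isinstance(v,(dict,str)) else v for k,v in c.items()})
E
```

```text
pics
0.0 [ 0.13840706 -0.5060223   0.23063911] [-7.59541924e-04  9.91112925e-01  1.33021023e-01  4.69144980e-06] 0.08546397700507087 0.0187
scene {'intrinsics': [[487.45, 0.0, 327.0538], [0.0, 487.45, 189.4453], [0.0, 0.0, 1.0]], 'origin': [0.9393, 0.6275, 0.794], 'orientation': [0.234, 0.0935, 0.3584, 0.8989]}
top {'intrinsics': [[432.6291, 0.0, 318.1348], [0.0, 432.6291, 197.577], [0.0, 0.0, 1.0]], 'origin': [0.3622, -0.013, 1.0769], 'orientation': [0.745, 0.0801, -0.0711, -0.6584]}
```

View pics/scene0.png

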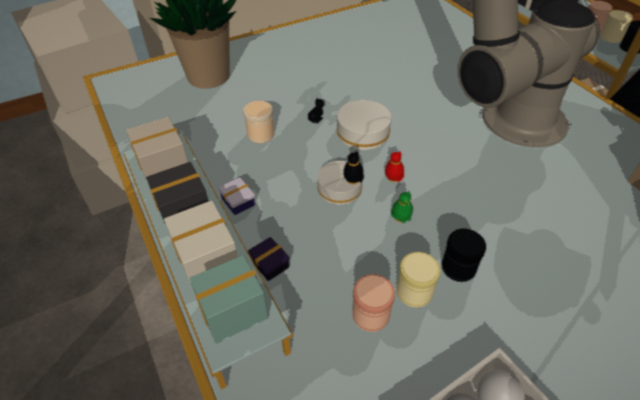

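View pics/top0.png

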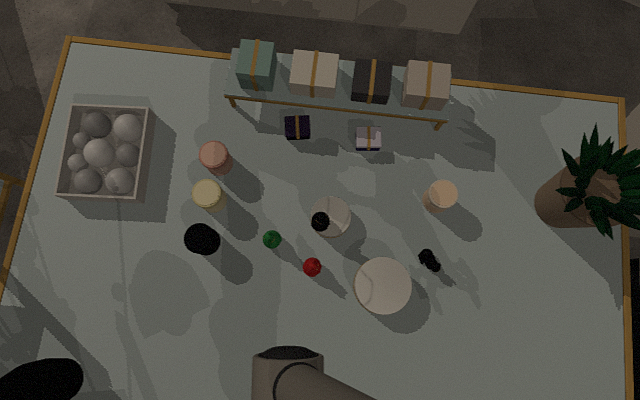

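The top view shows three drum or cat candidates:
- Small white drum at (330,216) with the black cat at (320,221). It fits the description: the smaller drum, with the black cat on it.
- Larger drum at (383,286), a look-alike to leave alone.
- Green cat (272,239), red cat (312,267) and lying black cat (429,260), all look-alikes or bystanders.

In the scene view the target is the drum at (340,182) with the cat at (353,167). Next I'll measure it and confirm with one enlarged crop.

```bash
cat > h.py <<'E'
from workcell import sense, viewer
import cv2, numpy as np
from scipy.spatial.transform import Rotation as R
def cal(n):
    c=viewer.get_calibration(n); q=np.array(c['orientation'])
    return np.array(c['intrinsics']),np.array(c['origin']),R.from_quat(q[[1,2,3,0]])
def ray(C,p):
    K,o,r=C; d=np.array([(p[0]-K[0,2])/K[0,0],-(p[1]-K[1,2])/K[1,1],-1.]); return o,r.apply(d)
def onz(C,p,z):
    o,d=ray(C,p); return o+d*(z-o[2])/d[2]
def proj(C,X):
    K,o,r=C; v=r.inv().apply(np.array(X)-o); return np.array([K[0,2]-K[0,0]*v[0]/v[2],K[1,2]+K[1,1]*v[1]/v[2]])
def tri(A,B):
    (o1,d1),(o2,d2)=A,B; M=np.c_[d1,-d2]; t=np.linalg.lstsq(M,o2-o1,rcond=None)[0]
    a,b=o1+t[0]*d1,o2+t[1]*d2; return (a+b)/2,np.linalg.norm(a-b)
E
python3 - <<'E'
from h import *
T=cv2.imread('pics/top0.png');S=cv2.imread('pics/scene0.png')
a=cv2.resize(T[180:256,285:375],None,fx=4.4,fy=4.4,interpolation=cv2.INTER_CUBIC)
b=cv2.resize(S[140:216,305:395],None,fx=4.4,fy=4.4,interpolation=cv2.INTER_CUBIC)
cv2.imwrite('pics/crop0.png',cv2.convertScaleAbs(np.hstack([a,b]),alpha=1.5,beta=15))
print(T[205:235:4,300:360:6].max(2)); print(T[216,335],T[240,300],T[190,330])
for n,im,(x0,y0,x1,y1) in (('top',T,(300,195,320+20,235)),('scene',S,(335,145,372,190))):
    m=np.zeros(im.shape[:2],np.uint8); m[y0:y1,x0:x1]=(im[y0:y1,x0:x1].max(2)<45)
    k,l,st,ce=cv2.connectedComponentsWithStats(m); 
    for i in range(1,k):
        if st[i,4]>20: print(n,st[i],ce[i])
E
```

```text
[[103  96  89 109 103 106 106 105  92 103]
 [107 100 106 109 115 103 105 108 104 109]
 [108  96 106   0   0 104 105 105  96  88]
 [106 107  23   5   2 124 110 110  96  78]
 [106 106   0  18   1  76 121 112 109  81]
 [109 105   0  14   1  94  87 116 119  74]
 [107 107 115  10   0  88  91 119  78  73]
 [106 109 102  74  90  91  95  66  77  74]]
[ 96 106 114] [88 95 93] [92 98 96]
top [311 212  19  20 280] [319.91785714 221.29642857]
scene [348 152  11  12 102] [353.11764706 157.60784314]
scene [344 163  19  19 282] [353.24822695 172.84042553]
```

View pics/crop0.png

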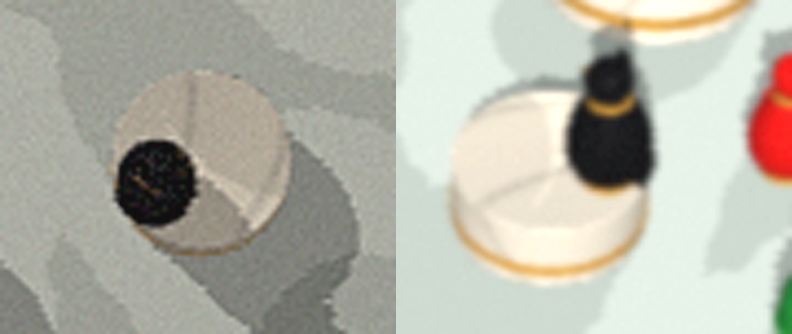

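The crop confirms it: the black sitting cat, with brass collar and foot, is near the edge of the small white drum. In the top view it is at the drum's left/lower-left rim.

```bash
python3 - <<'E'
from h import *
from scipy.optimize import least_squares
T=cv2.imread('pics/top0.png');S=cv2.imread('pics/scene0.png')
CT,CS=cal('top'),cal('scene')
print('nadir px top',proj(CT,[CT[1][0],CT[1][1],0]))
P0=onz(CT,(331,216),.04); print('rough',P0)
for n,im,C,win in (('top',T,CT,(300,190,362,250)),('scene',S,CS,(305,150,380,212))):
    x0,y0,x1,y1=win; f=cv2.GaussianBlur(im,(3,3),0).astype(int)
    m=((f[...,2]-f[...,0])>3)|(f.max(2)<45); w=np.zeros(m.shape,np.uint8); w[y0:y1,x0:x1]=m[y0:y1,x0:x1]
    w=cv2.morphologyEx(w,cv2.MORPH_OPEN,np.ones((3,3)))
    k,l,st,ce=cv2.connectedComponentsWithStats(w); i=1+st[1:,4].argmax(); print(n,st[i],ce[i])
    c=max(cv2.findContours((l==i).astype(np.uint8),cv2.RETR_EXTERNAL,cv2.CHAIN_APPROX_NONE)[0],key=len)[:,0]
    X=np.array([onz(C,p,.04)[:2] for p in c]); ctr=P0[:2]; away=ctr-C[1][:2]; away/=np.linalg.norm(away)
    cat=onz(CT,(320,221),.09)[:2]
    for it in range(4):
        d=X-ctr; r=np.linalg.norm(d,axis=1); u=d/r[:,None]
        sel=(u@away>0.0)&(np.abs(r-.05)<.006)
        uc=(cat-ctr)/np.linalg.norm(cat-ctr)
        if n=='top': sel&=(u@uc<.75)
        q=least_squares(lambda p:np.hypot(*(X[sel]-p[:2]).T)-p[2],[*ctr,.05],loss='soft_l1',f_scale=.001); ctr=q.x[:2]
    q2=least_squares(lambda p:np.hypot(*(X[sel]-p).T)-.05,ctr,loss='soft_l1',f_scale=.001)
    print(n,sel.sum(),'free',q.x,'R50',q2.x,'rms',np.sqrt(np.mean(q.fun**2)))
# cat: body outline centre top (widest at z 40+~25), scene body, head
X,e=tri(ray(CT,(320,221.3)),ray(CS,(353.2,172.8))); print('body tri',X,e)
for z in (.062,.068,.1): print(z,onz(CT,(320,221.3),z))
for z in (.062,.066): print('scene body',z,onz(CS,(353.2,172.8),z))
print('scene head',onz(CS,(353.1,157.6),.101), 'head->body axis')
# brass foot in scene crop (608,188)/4.4
print('foot', onz(CS,(305+(608-396)/4.4,140+186/4.4),.042))
s=sense();q=s['ee_rot'];print(R.from_quat(q[[1,2,3,0]]).as_matrix().round(3))
E
```

```text
nadir px top [317.90738742 291.8755521 ]
rough [ 0.54494932 -0.02241055  0.04      ]
top [ 300  190   62   60 3355] [328.68137109 217.31505216]
top 0 free [ 0.54494932 -0.02241055  0.05      ] R50 [ 0.54494932 -0.02241055] rms nan
scene [ 316  153   48   53 1929] [340.38569207 180.79004666]
scene 46 free [ 0.54549374 -0.01966244  0.05040155] R50 [ 0.54533063 -0.02009434] rms 0.0012360194355637794
body tri [0.52566425 0.00242914 0.0578152 ] 0.0005174014517729334
0.062 [0.5251941  0.00220191 0.062     ]
0.068 [0.52423062 0.00211195 0.068     ]
0.1 [0.51909204 0.00163216 0.1       ]
scene body 0.062 [0.52783551 0.0061711  0.062     ]
scene body 0.066 [0.53008365 0.00956649 0.066     ]
scene head [5.26431037e-01 5.18368506e-04 1.01000000e-01] head->body axis
foot [0.53175173 0.01404432 0.042     ]
[[ 0.965  0.264 -0.   ]
 [ 0.264 -0.965  0.001]
 [ 0.    -0.001 -1.   ]]
  return _methods._mean(a, axis=axis, dtype=dtype,
  ret = ret.dtype.type(ret / rcount)
```

```bash
python3 - <<'E'
from h import *
from scipy.optimize import least_squares
T=cv2.imread('pics/top0.png');CT=cal('top'); cat=onz(CT,(320,221.3),.0645)[:2]
f=cv2.GaussianBlur(T,(3,3),0).astype(int); D=f[...,2]-f[...,0]
print('table/plinth tint',np.median(D[185:195,300:360]),np.median(D[202:208,322:340]))
for th in (8,10,12):
    w=np.zeros(D.shape,np.uint8); w[190:245,304:358]=((D>th)|(f.max(2)<40))[190:245,304:358]
    w=cv2.morphologyEx(w,cv2.MORPH_OPEN,np.ones((3,3)))
    c=max(cv2.findContours(w,cv2.RETR_EXTERNAL,cv2.CHAIN_APPROX_NONE)[0],key=len)[:,0]
    X=np.array([onz(CT,p,.04)[:2] for p in c]); ctr=np.array([.545,-.021])
    for it in range(4):
        d=X-ctr;r=np.hypot(*d.T);u=d/r[:,None];sel=(u[:,0]>-.1)&(abs(r-.05)<.006)
        q=least_squares(lambda p:np.hypot(*(X[sel]-p[:2]).T)-p[2],[*ctr,.05],loss='soft_l1',f_scale=.001);ctr=q.x[:2]
    print(th,sel.sum(),q.x,'cat-plinth',cat-ctr)
for nm,p in (('green',(272,239)),('red',(312,267))): print(nm,onz(CT,p,.06))
C=viewer.get_calibration('wrist');s=sense();print(R.from_quat(s['ee_rot'][[1,2,3,0]]).inv().apply(np.array(C['origin'])-s['tcp_pos']))
E
```

```text
table/plinth tint 5.0 16.0
8 63 [ 0.54586522 -0.02057352  0.04925216] cat-plinth [-0.02107257  0.02273795]
10 60 [ 0.54682926 -0.02071876  0.04793545] cat-plinth [-0.02203661  0.02288318]
12 58 [ 0.54566856 -0.02089215  0.04776379] cat-plinth [-0.02087591  0.02305657]
green [0.46972276 0.10933216 0.06      ]
red [0.41659171 0.00756798 0.06      ]
[ 0.0710917  -0.00032199 -0.1424178 ]
```

Emit:
arm_command(deltas=[[0, 0, 0, 0.25, -0.23, 0, -0.5], [0, 0, 0, 0.25, -0.23, 0, -0.5], [0, 0, 0, 0.25, -0.23, 0, -0.5], [0, 0, 0, 0.25, -0.23, 0, -0.5], [0, 0, 0, 0.25, -0.23, 0, -0.5], [0, 0, 0, 0.25, -0.23, 0, -0.5], [0, 0, 0, 0.25, -0.23, 0, -0.5], [0, 0, 0, 0.25, -0.23, 0, -0.5]])

```text
time_s: 1.1
tcp_pos: [0.3121, -0.2289, 0.2312]
ee_rot: [-0.0, 0.991, 0.133, -0.0]
ft_force: [0.3, -0.8, 0.4]
grip_width: 0.0216
grip_force: 0.0
```

Emit:
arm_command(deltas=[[0, 0, 0, 0.25, -0.23, 0, -0.5], [0, 0, 0, 0.25, -0.23, 0, -0.5], [0, 0, 0, 0.25, -0.23, 0, -0.5], [0, 0, 0, 0.25, -0.23, 0, -0.5], [0, 0, 0, 0.25, -0.23, 0, -0.5], [0, 0, 0, 0.25, -0.23, 0, -0.5], [0, 0, 0, 0.25, -0.23, 0, -0.5], [0, 0, 0, 0.2, -0.2, 0, -0.5]])

```text
time_s: 2.1
tcp_pos: [0.4806, 0.0425, 0.2309]
ee_rot: [-0.0, 0.991, 0.133, -0.0]
ft_force: [0.7, -0.8, 0.2]
grip_width: 0.0212
grip_force: 0.0
```

Emit:
arm_command(deltas=[[0, 0, 0.087, 0, 0, 0, -0.5], [0, 0, 0.087, 0, 0, 0, -0.5], [0, 0, 0.087, 0, 0, 0, -0.5], [0, 0, 0.087, 0, 0, 0, -0.5], [0, 0, 0.087, 0, 0, 0, -0.5], [0, 0, 0.087, 0, 0, 0, -0.5], [0, 0, 0, 0, 0, 0, -0.5]])

```text
time_s: 2.98
tcp_pos: [0.48, 0.0411, 0.231]
ee_rot: [0.0, 0.916, -0.401, -0.0]
ft_force: [-0.3, -0.1, -0.5]
grip_width: 0.0213
grip_force: 0.0
```

```bash
cat > g.py <<'E'
from h import *
def goal(tgt):
    s=sense(); r=R.from_quat(s['ee_rot'][[1,2,3,0]])
    print('t',round(s['time_s'],2),'tcp',s['tcp_pos'].round(4),'units',(r.inv().apply(np.array(tgt)-s['tcp_pos'])/.12).round(3),'xaxis',r.as_matrix()[:,0].round(3),'grip',round(s['grip_width'],4))
def wray(px):
    K,o,r=cal('wrist'); v=(np.array(px,float)-K[:2,2])/K[0,0]; t=np.hypot(*v); k=np.sin(t)/max(t,1e-9)
    return o,r.apply([v[0]*k,-v[1]*k,-np.cos(t)])
def wonz(px,z): o,d=wray(px); return o+d*(z-o[2])/d[2]
E
python3 - <<'E'
from g import *
d=np.array([.679,-.734]);cat=np.array([.525,.002])
goal([*(cat-.052*d),.057]); cv2.imwrite('pics/w1.png',viewer.capture('wrist'))
E
```

```text
t 2.98 tcp [0.48   0.0411 0.231 ] units [ 0.061 -0.055  1.45 ] xaxis [ 0.679 -0.734 -0.001] grip 0.0213
```

View pics/w1.png

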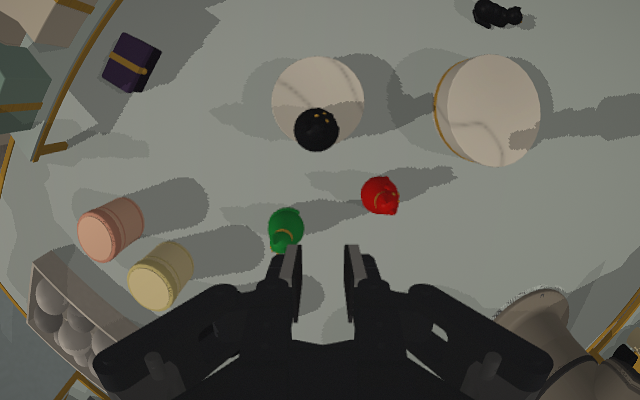

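The wrist view shows the plinth near (318,100), the cat at (317,129) and the open fingertips at (297,245) and (350,245). The push line is well aligned. The green (286,229) and red (380,195) cats lie off to the sides of it. I'll check the positions from this view.

```bash
cat >> g.py <<'E'
from scipy.optimize import least_squares
def wmeas(im, cat0, pl0=(.5457,-.0206)):
    """cat centre (z .0645 silhouette centroid) and plinth-top circle (z .04) from the wrist picture"""
    K,o,r=cal('wrist'); f=cv2.GaussianBlur(im,(3,3),0).astype(int)
    def wp(X):
        v=r.inv().apply(np.array(X)-o); t=np.arctan2(np.hypot(v[0],v[1]),-v[2]); h=np.hypot(v[0],v[1])
        return K[:2,2]+K[0,0]*t*np.array([v[0],-v[1]])/h
    c0=wp([*cat0,.0645]); dark=(f.max(2)<45).astype(np.uint8)
    yy,xx=np.mgrid[:400,:640]; dark[np.hypot(xx-c0[0],yy-c0[1])>45]=0
    k,l,st,ce=cv2.connectedComponentsWithStats(dark); i=1+st[1:,4].argmax()
    cc=max(cv2.findContours((l==i).astype(np.uint8),0,1)[0],key=len); (cx,cy),rad=cv2.minEnclosingCircle(cc)
    p0=wp([*pl0,.04]); w=(((f[...,2]-f[...,0])>9)|(l==i)).astype(np.uint8); w[np.hypot(xx-p0[0],yy-p0[1])>90]=0
    w=cv2.morphologyEx(w,cv2.MORPH_OPEN,np.ones((3,3)))
    c=max(cv2.findContours(w,0,cv2.CHAIN_APPROX_NONE)[0],key=len)[:,0]
    X=np.array([wonz(p,.04)[:2] for p in c]); ctr=np.array(pl0); away=ctr-o[:2]; away/=np.linalg.norm(away)
    for _ in range(4):
        D=X-ctr; q=np.hypot(*D.T); sel=(abs(q-.05)<.006)&((D/q[:,None])@away>-.2)
        s=least_squares(lambda p:np.hypot(*(X[sel]-p[:2]).T)-p[2],[*ctr,.05],loss='soft_l1',f_scale=.001); ctr=s.x[:2]
    print('cat box',st[i],'circle',round(cx,1),round(cy,1),round(rad,1),'centroid',ce[i].round(1))
    cat=wonz((cx,cy),.0645)[:2]; print('cat',cat.round(4),'plinth',s.x.round(4),sel.sum(),'off',(cat-ctr).round(4),np.hypot(*(cat-ctr)).round(4))
    return cat,ctr
E
python3 - <<'E'
from g import *
wmeas(cv2.imread('pics/w1.png'),(.525,.002))
E
```

```text
cat box [ 295  108   44   43 1411] circle 316.2 129.5 21.9 centroid [315.7 129.9]
cat [0.5248 0.0025] plinth [ 0.5446 -0.0199  0.0496] 150 off [-0.0198  0.0224] 0.0299
```

Emit:
arm_command(deltas=[[0, 0, 0, 0, -0.055, 0.3, -0.5], [0, 0, 0, 0, 0, 0.3, -0.5], [0, 0, 0, 0, 0, 0.3, -0.5]])

```text
time_s: 3.4
tcp_pos: [0.485, 0.0456, 0.1222]
ee_rot: [-0.0, 0.917, -0.4, 0.0]
ft_force: [0.3, -0.2, -0.1]
grip_width: 0.0213
grip_force: 0.0
```

Emit:
arm_command(deltas=[[0, 0, 0, 0, 0, 0.2, -0.5], [0, 0, 0, 0, 0, 0.2, -0.5], [0, 0, 0, 0, 0, 0.14, -0.5], [0, 0, 0, 0, 0, 0, -0.5]])

```text
time_s: 3.9
tcp_pos: [0.4842, 0.0455, 0.0574]
ee_rot: [0.001, 0.916, -0.4, -0.001]
ft_force: [-0.2, 0.1, -1.1]
grip_width: 0.0214
grip_force: 0.0
```

```bash
python3 - <<'E'
from g import *
goal([.525,.002,.057]); w=viewer.capture('wrist'); s=viewer.capture('scene')
cv2.imwrite('pics/w2.png',np.hstack([w[100:400,160:520],cv2.resize(s[110:230,280:440],None,fx=2.5,fy=2.5)]))
wmeas(w,(.525,.002))
E
```

```text
t 3.9 tcp [0.4842 0.0455 0.0574] units [ 0.497 -0.003  0.003] xaxis [ 0.68  -0.734 -0.002] grip 0.0214
cat box [ 280  100   90   90 6172] circle 324.1 144.4 45.0 centroid [323.7 145.3]
cat [0.525 0.002] plinth [ 0.5467 -0.0218  0.0472] 288 off [-0.0217  0.0238] 0.0322
```

View pics/w2.png

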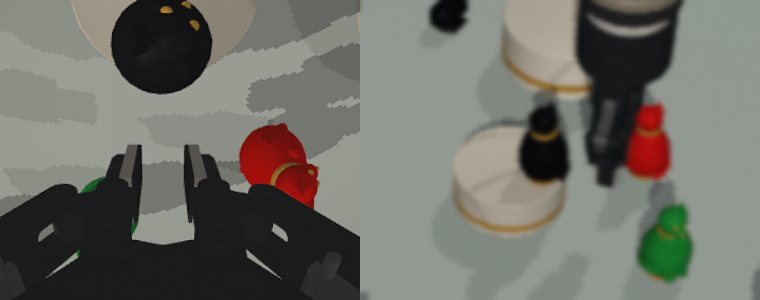

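The cat at (322,145) is centred between the fingertips (the left half is a crop offset by 160,100), and the scene half shows the fingers behind it at body height, clear of the red cat. Next I'll approach slowly.

Emit:
arm_command(deltas=[[0, 0, 0, 0.04, 0, 0, -0.5], [0, 0, 0, 0.04, 0, 0, -0.5], [0, 0, 0, 0.04, 0, 0, -0.5], [0, 0, 0, 0.03, 0, 0, -0.5], [0, 0, 0, 0.015, 0, 0, -0.5], [0, 0, 0, 0.015, 0, 0, -0.5]])

```text
time_s: 4.75
tcp_pos: [0.4997, 0.0295, 0.0584]
ee_rot: [0.0, 0.916, -0.402, -0.0]
ft_force: [-0.6, -0.1, 0.6]
grip_width: 0.0213
grip_force: 0.0
```

Emit:
arm_command(deltas=[[0, 0, 0, 0.012, 0, 0, -0.5], [0, 0, 0, 0.012, 0, 0, -0.5], [0, 0, 0, 0.012, 0, 0, -0.5], [0, 0, 0, 0.012, 0, 0, -0.5], [0, 0, 0, 0.012, 0, 0, -0.5], [0, 0, 0, 0.012, 0, 0, -0.5], [0, 0, 0, 0.012, 0, 0, -0.5], [0, 0, 0, 0.012, 0, 0, -0.5]])

```text
time_s: 5.75
tcp_pos: [0.5075, 0.0211, 0.0585]
ee_rot: [0.0, 0.916, -0.402, -0.0]
ft_force: [-0.5, 1.2, 0.0]
grip_width: 0.021
grip_force: 0.3
```

```bash
python3 - <<'E'
from g import *
goal([.545,-.0205,.057]); w=viewer.capture('wrist'); s=viewer.capture('scene')
cv2.imwrite('pics/w3.png',np.hstack([w[0:300,160:520],cv2.resize(s[110:230,280:440],None,fx=2.5,fy=2.5)]))
E
```

```text
t 5.75 tcp [0.5075 0.0211 0.0585] units [0.467 0.005 0.012] xaxis [ 0.677 -0.736 -0.   ] grip 0.021
```

View pics/w3.png

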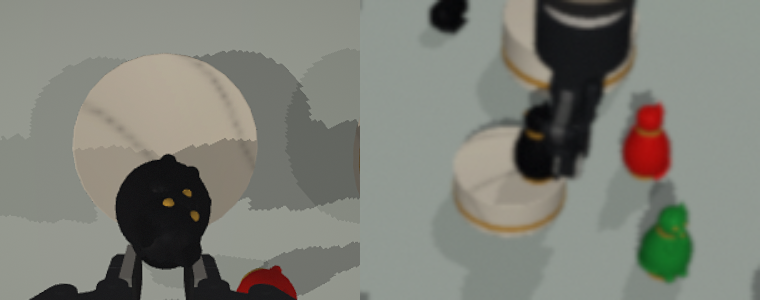

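The wrist crop shows the cat at about (323,212), nested between both fingertips and upright in the scene half. Contact force is about 1 N. I'll go on pushing slowly.

Emit:
arm_command(deltas=[[0, 0, 0, 0.012, 0, 0, -0.5], [0, 0, 0, 0.012, 0, 0, -0.5], [0, 0, 0, 0.012, 0, 0, -0.5], [0, 0, 0, 0.012, 0, 0, -0.5], [0, 0, 0, 0.012, 0, 0, -0.5], [0, 0, 0, 0.012, 0, 0, -0.5], [0, 0, 0, 0.012, 0, 0, -0.5], [0, 0, 0, 0.012, 0, 0, -0.5]])

```text
time_s: 6.85
tcp_pos: [0.5154, 0.0126, 0.0585]
ee_rot: [0.0, 0.916, -0.402, 0.0]
ft_force: [-0.7, 0.7, -0.7]
grip_width: 0.0213
grip_force: 0.3
```

Emit:
arm_command(deltas=[[0, 0, 0, 0.012, 0, 0, -0.5], [0, 0, 0, 0.012, 0, 0, -0.5], [0, 0, 0, 0.012, 0, 0, -0.5], [0, 0, 0, 0.012, 0, 0, -0.5], [0, 0, 0, 0.012, 0, 0, -0.5], [0, 0, 0, 0, 0, 0, -0.5]])

```text
time_s: 7.6
tcp_pos: [0.5203, 0.0072, 0.0585]
ee_rot: [0.0, 0.916, -0.402, 0.0]
ft_force: [-0.4, 1.1, 0.3]
grip_width: 0.0212
grip_force: 0.0
```

```bash
python3 - <<'E'
from g import *
goal([.545,-.0205,.057]); w=viewer.capture('wrist'); s=viewer.capture('scene')
cv2.imwrite('pics/w4.png',np.hstack([w[0:300,160:520],cv2.resize(s[110:230,280:440],None,fx=2.5,fy=2.5)]))
E
```

```text
t 7.6 tcp [0.5203 0.0072 0.0585] units [0.309 0.005 0.012] xaxis [ 0.677 -0.736  0.   ] grip 0.0212
```

View pics/w4.png

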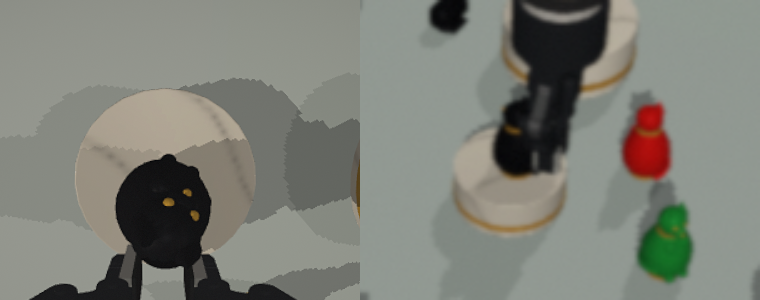

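The cat is still nested at (323,212) in the wrist view and upright, with about 6 mm to go. I'll push about 4.5 mm more, back off straight, rise and measure.

Emit:
arm_command(deltas=[[0, 0, 0, 0.012, 0.002, 0, -0.5], [0, 0, 0, 0.012, 0.002, 0, -0.5], [0, 0, 0, 0.012, 0, 0, -0.5], [0, 0, 0, 0, 0, 0, -0.5], [0, 0, 0, -0.02, 0, 0, -0.5], [0, 0, 0, -0.06, 0, 0, -0.5], [0, 0, 0, -0.12, 0, 0, -0.5], [0, 0, 0, -0.12, 0, 0, -0.5]])

```text
time_s: 8.7
tcp_pos: [0.4957, 0.033, 0.0584]
ee_rot: [0.0, 0.916, -0.401, -0.0]
ft_force: [0.6, 1.0, -0.5]
grip_width: 0.0215
grip_force: 0.0
```

Emit:
arm_command(deltas=[[0, 0, 0, -0.1, 0, 0, -0.5], [0, 0, 0, 0, 0, -0.3, -0.5], [0, 0, 0, 0, 0, -0.4, -0.5], [0, 0, 0, 0, 0, -0.4, -0.5], [0, 0, 0, 0, 0, -0.35, -0.5], [0, 0, 0, 0, 0, 0, -0.5]])

```text
time_s: 9.45
tcp_pos: [0.4899, 0.0413, 0.2358]
ee_rot: [-0.001, 0.916, -0.401, 0.003]
ft_force: [0.2, -0.3, 0.3]
grip_width: 0.0213
grip_force: 0.0
```

```bash
python3 - <<'E'
from g import *
goal([.545,-.0205,.057]); w=viewer.capture('wrist'); s=viewer.capture('scene'); T=viewer.capture('top')
wmeas(w,(.542,-.018))
cv2.imwrite('pics/w5.png',np.hstack([cv2.resize(x,None,fx=4,fy=4,interpolation=cv2.INTER_CUBIC) for x in (s[145:210,305:370],T[180:245,300:365])]+[cv2.resize(w[40:170,255:385],(260,260))]))
E
```

```text
t 9.45 tcp [0.4899 0.0413 0.2358] units [0.682 0.019 1.493] xaxis [ 0.678 -0.735  0.005] grip 0.0213
cat box [ 304   89   43   43 1409] circle 325.2 109.9 21.7 centroid [325.  110.3]
cat [ 0.5389 -0.0178] plinth [ 0.5406 -0.0199  0.0488] 147 off [-0.0016  0.0021] 0.0027
```

View pics/w5.png

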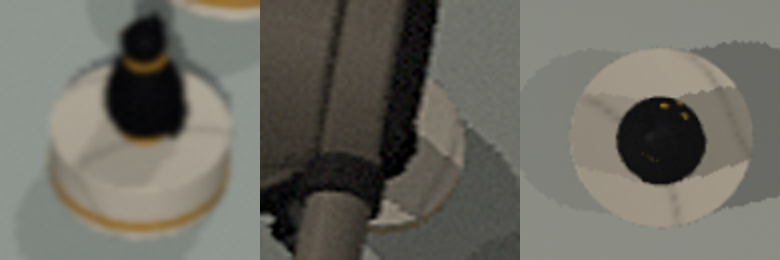

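The wrist view now shows the cat at the plinth's centre, about 2.7 mm short, upright and clear of the fingers. The arm hides it from the top camera, so I'll swing aside for a cross-check.

Emit:
arm_command(deltas=[[0, 0, 0, 0, 0, -0.3, -0.5], [0, 0, 0, 0.3, 0.28, 0, -0.5], [0, 0, 0, 0.3, 0.28, 0, -0.5], [0, 0, 0, 0.3, 0.28, 0, -0.5], [0, 0, 0, 0.3, 0.28, 0, -0.5], [0, 0, 0, 0.3, 0.28, 0, -0.5], [0, 0, 0, 0.3, 0.28, 0, -0.5], [0, 0, 0, 0, 0, 0, -0.5]])

```text
time_s: 10.6
tcp_pos: [0.4857, -0.2571, 0.266]
ee_rot: [-0.0, 0.915, -0.403, -0.002]
ft_force: [-0.0, 0.4, 1.1]
grip_width: 0.0214
grip_force: 0.0
```

```bash
python3 - <<'E'
from g import *
T=viewer.capture('top'); S=viewer.capture('scene'); CT,CS=cal('top'),cal('scene')
for n,im,C,z,a,pl in (('top',T,CT,.0645,.2,0),('scene',S,CS,.0615,0,0)):
    f=cv2.GaussianBlur(im,(3,3),0).astype(int); p0=proj(C,[.545,-.0205,z]); yy,xx=np.mgrid[:400,:640]
    near=np.hypot(xx-p0[0],yy-p0[1]); m=((im.max(2)<45)&(near<22)).astype(np.uint8)
    k,l,st,ce=cv2.connectedComponentsWithStats(m); i=1+st[1:,4].argmax(); print(n,st[i],ce[i].round(1))
    cat=onz(C,ce[i],z)[:2]
    w=(((f[...,2]-f[...,0])>8)|(l==i)); w=cv2.morphologyEx((w&(near<34)).astype(np.uint8),cv2.MORPH_OPEN,np.ones((3,3)))
    c=max(cv2.findContours(w,0,cv2.CHAIN_APPROX_NONE)[0],key=len)[:,0]
    X=np.array([onz(C,p,.04)[:2] for p in c]); ctr=np.array([.545,-.0205]); aw=ctr-C[1][:2]; aw/=np.linalg.norm(aw)
    for _ in range(4):
        D=X-ctr;q=np.hypot(*D.T);sel=(abs(q-.05)<.006)&((D/q[:,None])@aw>-.1)
        s=least_squares(lambda p:np.hypot(*(X[sel]-p[:2]).T)-p[2],[*ctr,.05],loss='soft_l1',f_scale=.001);ctr=s.x[:2]
    print(n,'cat',cat.round(4),'plinth',s.x.round(4),sel.sum(),'off',(cat-ctr).round(4))
s=sense();print(s['time_s'],s['tcp_pos'])
E
```

```text
top [321 205  18  20 276] [329.5 214.8]
top cat [ 0.543  -0.0183] plinth [ 0.5456 -0.0205  0.0498] 63 off [-0.0025  0.0022]
scene [332 160  19  19 284] [341.1 169.7]
scene cat [ 0.5454 -0.015 ] plinth [ 0.5437 -0.0228  0.0478] 52 off [0.0018 0.0078]
10.7 [ 0.4860642  -0.25416841  0.26682251]
```

Both views agree: the cat is about 3 mm short along the same line, which is already inside 6 mm. There is plenty of time, so I'll give it one more small tap of about 3 mm.

Emit:
arm_command(deltas=[[0, 0, 0, -0.3, -0.28, 0, -0.5], [0, 0, 0, -0.3, -0.28, 0, -0.5], [0, 0, 0, -0.3, -0.28, 0, -0.5], [0, 0, 0, -0.3, -0.28, 0, -0.5], [0, 0, 0, -0.3, -0.28, 0, -0.5], [0, 0, 0, -0.3, -0.28, 0, -0.5], [0, 0, 0, 0, 0, 0, -0.5], [0, 0, 0, 0, 0, 0, -0.5]])

```text
time_s: 11.7
tcp_pos: [0.488, 0.0416, 0.2682]
ee_rot: [0.0, 0.916, -0.401, -0.0]
ft_force: [0.2, -0.8, -0.2]
grip_width: 0.0215
grip_force: 0.0
```

```bash
python3 - <<'E'
from g import *
d=np.array([.679,-.734]);e=np.array([.525,.0015])
goal([*(e-.05*d),.058])
E
```

```text
t 11.7 tcp [0.488  0.0416 0.2682] units [ 3.800e-02 -1.000e-03  1.752e+00] xaxis [ 0.679 -0.734 -0.   ] grip 0.0215
```

Emit:
arm_command(deltas=[[0, 0, 0, 0, 0, 0.4, -0.5], [0, 0, 0, 0, 0, 0.4, -0.5], [0, 0, 0, 0, 0, 0.4, -0.5], [0, 0, 0, 0, 0, 0.3, -0.5], [0, 0, 0, 0, 0, 0.15, -0.5], [0, 0, 0, 0, 0, 0.1, -0.5], [0, 0, 0, 0, 0, 0, -0.5], [0, 0, 0, 0, 0, 0, -0.5]])

```text
time_s: 12.7
tcp_pos: [0.4892, 0.0406, 0.0592]
ee_rot: [-0.0, 0.916, -0.402, 0.001]
ft_force: [-0.1, 1.0, 0.0]
grip_width: 0.0215
grip_force: 0.0
```

Emit:
arm_command(deltas=[[0, 0, 0, 0.1, 0, 0, -0.5], [0, 0, 0, 0.1, 0, 0, -0.5], [0, 0, 0, 0.1, 0, 0, -0.5], [0, 0, 0, 0.05, 0, 0, -0.5], [0, 0, 0, 0.02, 0, 0, -0.5], [0, 0, 0, 0, 0, 0, -0.5]])

```text
time_s: 13.45
tcp_pos: [0.5185, 0.0083, 0.0584]
ee_rot: [0.0, 0.916, -0.402, -0.0]
ft_force: [-0.5, -0.7, 0.5]
grip_width: 0.0215
grip_force: 0.0
```

```bash
python3 - <<'E'
from g import *
goal([.525,.0015,.058])
E
```

```text
t 13.45 tcp [0.5185 0.0083 0.0584] units [ 0.078 -0.001  0.003] xaxis [ 0.677 -0.736 -0.   ] grip 0.0215
```

Emit:
arm_command(deltas=[[0, 0, 0, 0.014, 0, 0, -0.5], [0, 0, 0, 0.012, 0, 0, -0.5], [0, 0, 0, 0.012, 0, 0, -0.5], [0, 0, 0, 0.01, 0, 0, -0.5], [0, 0, 0, 0.01, 0, 0, -0.5], [0, 0, 0, 0.01, 0, 0, -0.5], [0, 0, 0, 0.01, 0, 0, -0.5], [0, 0, 0, 0, 0, 0, -0.5]])

```text
time_s: 14.45
tcp_pos: [0.5251, 0.0013, 0.0585]
ee_rot: [0.0, 0.916, -0.402, 0.0]
ft_force: [-0.9, 1.3, -0.1]
grip_width: 0.0211
grip_force: 0.1
```

Emit:
arm_command(deltas=[[0, 0, 0, -0.02, 0, 0, -0.5], [0, 0, 0, -0.06, 0, 0, -0.5], [0, 0, 0, -0.12, 0, 0, -0.5], [0, 0, 0, -0.12, 0, 0, -0.5], [0, 0, 0, -0.1, 0, 0, -0.5], [0, 0, 0, 0, 0, -0.4, -0.5], [0, 0, 0, 0, 0, -0.4, -0.5], [0, 0, 0, 0, 0, -0.4, -0.5]])

```text
time_s: 15.45
tcp_pos: [0.4902, 0.039, 0.204]
ee_rot: [0.0, 0.916, -0.401, -0.0]
ft_force: [0.5, 1.2, -0.4]
grip_width: 0.0216
grip_force: 0.0
```

Emit:
arm_command(deltas=[[0, 0, 0, 0, 0, -0.4, -0.5], [0, 0, 0, 0.3, 0.28, 0, -0.5], [0, 0, 0, 0.3, 0.28, 0, -0.5], [0, 0, 0, 0.3, 0.28, 0, -0.5], [0, 0, 0, 0.3, 0.28, 0, -0.5], [0, 0, 0, 0.3, 0.28, 0, -0.5], [0, 0, 0, 0.3, 0.28, 0, -0.5], [0, 0, 0, 0, 0, 0, -0.5]])

```text
time_s: 16.45
tcp_pos: [0.4883, -0.2594, 0.2498]
ee_rot: [0.0, 0.915, -0.403, -0.0]
ft_force: [1.1, -0.3, -0.3]
grip_width: 0.0214
grip_force: 0.0
```

```bash
python3 - <<'E'
from g import *
T=viewer.capture('top'); C=cal('top'); T0=cv2.imread('pics/top0.png'); S=viewer.capture('scene'); S0=cv2.imread('pics/scene0.png')
f=cv2.GaussianBlur(T,(3,3),0).astype(int); p0=proj(C,[.545,-.0205,.0645]); yy,xx=np.mgrid[:400,:640]
near=np.hypot(xx-p0[0],yy-p0[1]); m=((T.max(2)<45)&(near<22)).astype(np.uint8)
k,l,st,ce=cv2.connectedComponentsWithStats(m); i=1+st[1:,4].argmax(); cat=onz(C,ce[i],.0645)[:2]
w=cv2.morphologyEx(((((f[...,2]-f[...,0])>8)|(l==i))&(near<34)).astype(np.uint8),cv2.MORPH_OPEN,np.ones((3,3)))
c=max(cv2.findContours(w,0,cv2.CHAIN_APPROX_NONE)[0],key=len)[:,0]; X=np.array([onz(C,p,.04)[:2] for p in c]); ctr=np.array([.545,-.0205])
for _ in range(4):
    D=X-ctr;q=np.hypot(*D.T);sel=(abs(q-.05)<.006)&(D[:,0]/q>-.1)
    s=least_squares(lambda p:np.hypot(*(X[sel]-p[:2]).T)-p[2],[*ctr,.05],loss='soft_l1',f_scale=.001);ctr=s.x[:2]
print(st[i],'cat',cat.round(4),'plinth',s.x.round(4),'off',(cat-ctr).round(4),sense()['time_s'])
cv2.imwrite('pics/end.png',np.hstack([cv2.resize(S[60:260,220:480],None,fx=2,fy=2),cv2.resize(T[180:245,300:365],(260,400))]))
E
```

```text
[322 205  18  19 275] cat [ 0.5451 -0.0206] plinth [ 0.5456 -0.0205  0.0497] off [-0.0005 -0.0001] 16.55
```

View pics/end.png

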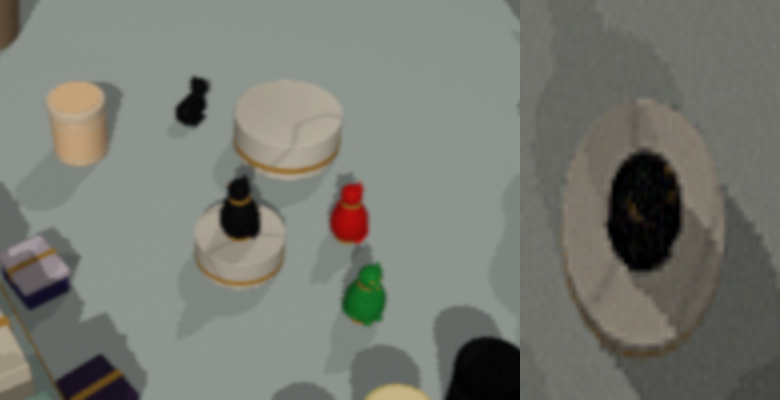

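The cat stands upright at (240,210) in the scene half, with its measured offset from the plinth's centre now 0.5 mm. The plinth is unmoved, everything visible around it is in place, and the arm is clear.

```bash
python3 -c "
from workcell import workorder; print(workorder.job_done())"
```

```text
the job is handed in; nothing more can be done
None
```

I pushed the cat to the middle of the plinth and handed the job in at about 16.6 s: it stands upright, 0.5 mm off centre by my last top view, with no sign that the plinth or the other things moved, though the hand-in returned no verdict.

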